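# Tighten a pressure vessel's clamp screw with a ratchet wrench

## Robot

A 6-joint arm with a two-finger parallel gripper is mounted at the origin on the work surface. World frame = base frame: x ahead of the robot, y to its left, z up, the work surface at z = 0. Lengths are in m, angles in rad, forces in N, time in s.
With the tool pointing down it reaches from about 0.4 to 0.925 m from the base axis. Payload 12.5 kg.
Tool frame: the origin (TCP) lies at the very end of the fingers, on their centre line; the grasp point (between the pads) lies 19 mm behind it; x points along the fingers, z is the direction in which the jaws open and shut, and the axes are right-handed (so a half turn about x gives the same grasp; the last joint's range is limited). The gripper opens to 95 mm and grips with 3 to 60 N. Pads are 20 mm wide; open, the fingers measure 119 mm over their backs; the gripper's body (75 mm by 180 mm) begins 59 mm behind the grasp point.
Start: joints at [1.073, 0.491, 1.559, -0, 1.092, -0.106], TCP at [0.239, 0.578, 0.215] pointing down, gripper open.
Joint ranges: [-3.1, 3.1], [-0.84, 2.19], [0.05, 2.79], [-1.13, 4.28], [0.06, 2.93], [-2.69, 2.69]. Speed limits (rad/s): [2.22, 2.22, 2.79, 3.14, 3.14, 3.14].

## Interface

Orientations are given as a rotation vector (axis times angle).
In Python, from station import state, grab_frame, job_done, find_in gives the robot as it stands. The module is installed in compiled form; this text tells all that it offers.
- The arm moves only by the shell command python3 -m handwheel 'ROWS' [FORCE]. ROWS is JSON, one flat list of numbers, 7 for each row, row after row: the closure, from 0 (fully open) to 1 (shut), then the shift along the world's x, y, z in mm, then the turn, a rotation vector about the world's x, y, z in degrees. In form: [fingers, tx, ty, tz, wx, wy, wz, fingers, tx, ty, tz, wx, wy, wz, ...]. A call has 1 to 8 rows; each row shifts and turns the commanded pose from where the row before left it; what a row does not reach is not made up. A row lasts 1/10 s, in which the tool goes at most 50 mm and 8.59 degrees, less where a joint would pass 70% of its speed; a pose out of reach is approached as far as the arm can. A call is refused whole if a number of a shift passes 50 or a number of a turn 8.59, either way. A call with a gripper value outside its range is refused whole. The fingers move at their own pace and stop on an object; FORCE is the grip in N (left out, the last holds). Time passes only in rows, so rows that do not move let the fingers close. It gives the time, the measured TCP pose, the force and the opening at its end, in the units of the state.
- state(): the state, without advancing time (a new reading comes with each control period).
- grab_frame(name): name is "scene" or "top"; returns a dict with "frame" (480x640x3 uint8, red, green, blue), "K" (3x3 intrinsics, pixels), "extrinsics" (4x4, takes a point from camera to world coordinates). Camera axes: x right, y down, z forward; pixel columns grow to the right and rows downward; lengths in m; the calibration is good to about 2 mm. A picture is of the moment at which its call begins. There is no depth.
- job_done(): hands the job in, once; it reports no verdict.
Trained networks look in the newest picture that a camera, given by its name, has taken for a name from the list of things; names that differ only in an ending like _2 or _b are one class to them, and where a whole thing is asked for, a point or a joint stands for the part that bears it (a point fixed in the world has none). Each returns a list of dicts, best first, with "confidence" (0 to 1); they miss things now and then, are a little off and sometimes report something else, mostly with a low value. They report only what shows in the picture. A call takes as long as a camera call. They do not tell look-alikes from the thing itself.
- find_in(label, camera): "extent" ([left, top, right, bottom] in pixels, round what is visible of it).
The state is a dict: "clock": time; "joint_positions": joint angles; "dq": joint speeds; "joint_efforts": joint torques, N m; "tool_pos": TCP position; "tcp_rot": TCP orientation; "contact_force": force on the tool from outside, world axes, zero at the start; "moment": the same for the moment, N m; "grip_width": finger opening in m.
Only numpy, scipy, OpenCV 4.12 (cv2) and the standard library are available. Lean on these libraries where they do the work, as an engineer would, in place of code of your own. Each camera call takes 0.05 s, during which the arm holds its last target. There are 200 camera calls.

## Task

Pick up the ratchet wrench from the blue mat, fit its square socket fully down over the square head of the pressure vessel's clamp screw, and tighten the screw clockwise by swinging the wrench back and forth, letting it slip on each return stroke, until the lid seal is squeezed firm: about 1.2 N m on the screw, and never beyond 2 N m. Then lift the wrench off and lay it flat back on the mat, with the jar, the vial and the tin left where they are.

Things in the scene. Friction and masses are not known exactly. Their poses are not given: they have to be found in the camera images.
- wrench_head (a point): Loose ratchet wrench, plain steel, 0.28 to 0.38 kg: round head 58 mm across, 30 mm tall, with a square through hole; straight handle to 212 mm from the socket axis along -x, with a foot at its end. Point: on the socket axis, at the wrench's underside; z up, as it lies on the mat and as it is used.
- wrench_grip (a point): Where to hold the wrench: centre of the handle, 115 mm from the socket axis (at x = -115 mm in wrench_head's frame) and 20 mm above the underside (axes as wrench_head). The handle is 16 mm wide (y) and 20 mm tall there, clear beneath by 10 mm, straight for 60 mm either way. The torque on the screw is the sideways force here x 0.115 m plus any twist about z that a firm grip also passes on.
- socket (a point): Underside centre of the wrench's square socket (same place as wrench_head), turning with the socket: x and y axes square to the flats of its hole, 21.5 mm across, right through. Clockwise swings of the handle (from above) turn it along, after up to 15 degrees of ratchet step plus 10 of play on the screw. Under load it binds on the screw: swing back till slack (up to 45 degrees) before lifting.
- ratchet (a joint): How far the ratchet has slipped: turn of the handle anticlockwise (seen from above) relative to the socket, rad; 0 at the start. Grows on return strokes, which slip in steps of 15 degrees against only about 0.05 N m; stays on clockwise, driving strokes.
- screw_seat (a point): Clamp screw on the vessel. Point: on its upright axis, on top of its round collar (37 mm across), 97 mm above the bench; x and y axes square to the flats of its square head: 20 mm across, 10 mm tall, then tapering over 6 mm to 13 mm. Turns clockwise against 0.6 N m; after 115 to 175 degrees, different every time and unseen, the seal adds 1.5 N m per rad. Stays where left.
- vessel_base (a point): Pressure vessel, fixed: foot plate 130 (x) by 120 (y) by 10 mm, pot 80 mm across, two posts at y = +-50 mm carrying a flat clamp bar (30 mm by 120 mm along y), its top 91 mm above the bench. Point: centre of the foot plate's underside. The wrench is fully seated when its underside lies on the screw's collar. A torque read at rest can be up to 0.6 N m less than while turning.
- lid_rim (a point): Point on the lid's top edge, 36 mm from the axis, 72.5 mm above the bench while the seal is loose. Squeezing the seal lowers the lid by 2 mm per rad of screw turn: 0.4 mm at 0.9 N m on the screw, 0.8 mm at 1.2 N m, 2.4 mm at 2.4 N m. When the wrench lets go, a lid squeezed deeper than 0.8 mm springs back to about 0.7 mm.
- mat: Thin blue bench mat, fixed, 300 mm (x) by 360 mm (y), 4 mm thick; origin at its underside's centre. The wrench lies on it at the start and belongs back on it.
- steel_jar: Bystander: closed stainless jar, 82 mm across, 98 mm tall. Origin at its underside's centre.
- vial: Bystander: small amber jar, 44 mm across, 75 mm tall. Origin at its underside's centre.
- tin: Bystander: flat aluminium tin, 70 by 120 by 30 mm. Origin at its underside's centre.
Things that resemble listed ones, but are neither listed nor needed, are in the scene too. What is shaped like the part that bears screw_seat but red is not meant.

How it is judged:
By the outcome, as a careful person would: the job done as asked, in the order asked, and still so for the second after the job is handed in, with the robot touching nothing.
It also fails if it takes over 72 s, if anything falls off the work surface, if the arm or the gripper's body presses on something with over 40 N, if the wrist force passes 120 N, or if a joint passes its speed limit or range.

## Working session

There is one attempt and no reset: what is moved stays moved. The work goes in short steps, Python scripts to look and compute and a shell command to move; the robot and the scene stay as the last step left them, time stands still between calls to the robot, and variables do not carry over. Pictures are saved under pics/ and viewed, on a budget of 10 in all, crops included, one or two more only if the job needs it, and the job is handed in when it is done.

```bash
mkdir -p pics
cat > h.py <<'E'
import numpy as np, cv2
from station import state, grab_frame, job_done, find_in
def ray(c,u,v,z):
    K=c["K"];T=np.array(c["extrinsics"]);d=T[:3,:3]@np.linalg.solve(K,[u,v,1.]);o=T[:3,3]
    return o+d*(z-o[2])/d[2]
def proj(c,p):
    T=np.linalg.inv(c["extrinsics"]);q=T[:3,:3]@np.asarray(p,float)+T[:3,3];q=np.array(c["K"])@q
    return q[:2]/q[2]
def save(n,f,s=1): cv2.imwrite("pics/"+n,cv2.resize(f[:,:,::-1],None,fx=s,fy=s,interpolation=cv2.INTER_CUBIC))
E
python3 - <<'E'
from h import *
np.set_printoptions(precision=3,suppress=True)
for cam in("top","scene"):
    c=grab_frame(cam);save(cam+"0.png",c["frame"]);print(cam,c["K"],c["extrinsics"])
    for l in("wrench_head","screw_seat","vessel_base","mat","steel_jar","vial","tin"):
        print(l,[(np.round(d["extent"]).astype(int).tolist(),round(d["confidence"],2)) for d in find_in(l,cam)][:4])
print(state())
E
```

```text
top [[523.582   0.    329.772]
 [  0.    523.582 235.911]
 [  0.      0.      1.   ]] [[-0.007 -0.999  0.031  0.489]
 [-1.     0.007  0.008 -0.058]
 [-0.009 -0.031 -0.999  1.028]
 [ 0.     0.     0.     1.   ]]
wrench_head [([106, 224, 239, 254], 0.63)]
screw_seat [([415, 361, 436, 384], 0.85), ([370, 187, 390, 210], 0.75)]
vessel_base [([339, 165, 411, 240], 0.8), ([379, 319, 456, 398], 0.67), ([208, 229, 228, 247], 0.65), ([105, 226, 235, 252], 0.52)]
mat [([73, 159, 270, 328], 0.67)]
steel_jar [([224, 69, 274, 128], 0.98)]
vial [([481, 108, 514, 144], 0.73)]
tin [([439, 244, 509, 301], 0.7), ([339, 164, 412, 238], 0.45)]
scene [[477.821   0.    308.193]
 [  0.    477.821 238.305]
 [  0.      0.      1.   ]] [[ 0.081  0.635 -0.768  1.335]
 [ 0.997 -0.049  0.064 -0.117]
 [ 0.003 -0.771 -0.637  0.763]
 [ 0.     0.     0.     1.   ]]
wrench_head [([390, 240, 491, 269], 0.85)]
screw_seat [([261, 249, 279, 267], 0.77), ([231, 170, 245, 187], 0.71)]
vessel_base [([238, 249, 302, 315], 0.77), ([213, 172, 267, 226], 0.75)]
mat [([352, 212, 538, 307], 0.62), ([395, 246, 403, 254], 0.34)]
steel_jar [([376, 306, 425, 374], 0.64)]
vial [([135, 314, 165, 357], 0.74)]
tin [([159, 230, 217, 268], 0.82)]
{'clock': 0.8, 'joint_positions': array([ 1.073,  0.491,  1.559, -0.   ,  1.092, -0.106]), 'dq': array([ 0.001, -0.001,  0.   , -0.   ,  0.   , -0.   ]), 'joint_efforts': array([ -0.002, -61.243, -25.842,   0.069,   0.044,   0.   ]), 'tool_pos': array([0.239, 0.578, 0.215]), 'tcp_rot': array([-0.916,  1.369,  0.916]), 'contact_force': array([-0.107, -0.579, -0.4  ]), 'moment': array([-0.033, -0.003,  0.023]), 'grip_width': 0.09511454762616207}
```

View pics/top0.png

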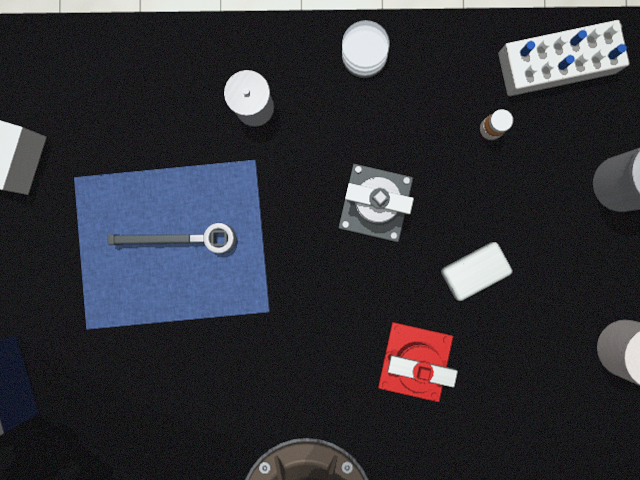

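View pics/scene0.png

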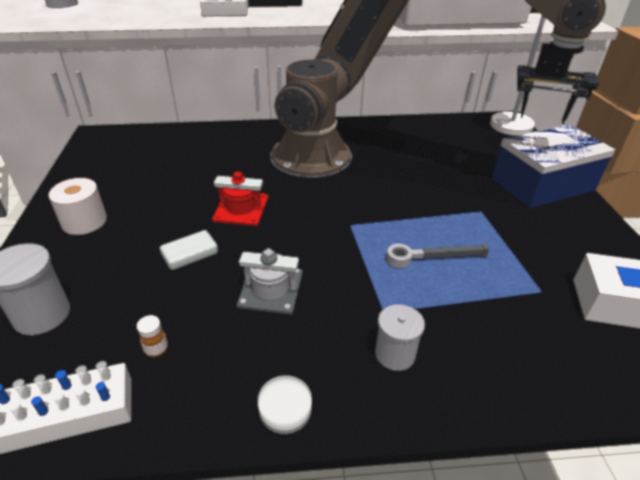

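The top view shows the wrench on the mat (head at (219,238), handle end at (108,239)). There are two vessels: steel at (378,200) and red at (418,362). The steel one fits because red is excluded. I'll confirm it in one enlarged crop and measure from the same frame.

Run:
```python
from h import *
np.set_printoptions(precision=4,suppress=True)
c=grab_frame("top");f=c["frame"]
a=cv2.resize(f[160:245,335:420],(510,510),interpolation=cv2.INTER_CUBIC)
b=cv2.resize(f[215:262,100:245],None,fx=5.2,fy=5.2,interpolation=cv2.INTER_CUBIC)[:, :760]
s=grab_frame("scene");d=cv2.resize(s["frame"][240:320,230:310],(280,280),interpolation=cv2.INTER_CUBIC)
o=np.zeros((600,800,3),np.uint8);o[:340,:340]=cv2.resize(a,(340,340));o[:280,350:630]=d;o[345:345+b.shape[0],:b.shape[1]]=b
save("crop1.png",o)
print("head ctr ring top",ray(c,219,238,.034),"handle end",ray(c,108,239.5,.034))
print("screw top",ray(c,380,198,.113))
```

```text
head ctr ring top [0.5177 0.1614 0.034 ] handle end [0.5164 0.3733 0.034 ]
screw top [ 0.5835 -0.1385  0.113 ]
```

View pics/crop1.png

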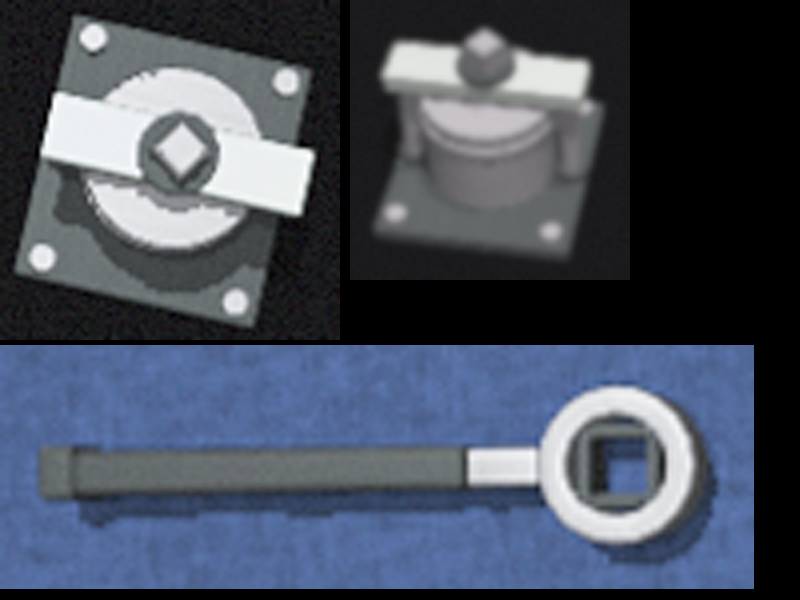

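The crop confirms the steel vessel at (378,200) as the right one, with grey foot plate and posts and the square head turned about 45° in the image. The wrench's handle runs towards +y, and its socket is square with the handle. Next: refined measurements and the tool axes.

Run:
```python
from h import *
from scipy.spatial.transform import Rotation as R
np.set_printoptions(precision=4,suppress=True)
c=grab_frame("top");g=cv2.cvtColor(c["frame"],cv2.COLOR_RGB2GRAY)
def rect(u0,v0,u1,v1,lo,hi,z,S=8,ctr=None):
    p=cv2.resize(g[v0:v1,u0:u1],None,fx=S,fy=S,interpolation=cv2.INTER_CUBIC)
    m=((p>lo)&(p<=hi)).astype(np.uint8);n,l,st,ce=cv2.connectedComponentsWithStats(m)
    for k in sorted(range(1,n),key=lambda k:-st[k,4])[:3]:
        cn=max(cv2.findContours((l==k).astype(np.uint8),0,2)[0],key=cv2.contourArea)
        bx=cv2.boxPoints(cv2.minAreaRect(cn))
        P=np.array([ray(c,(x+.5)/S-.5+u0,(y+.5)/S-.5+v0,z) for x,y in bx])
        ang=np.degrees(np.arctan2(*(P[1]-P[0])[[1,0]]))
        print(st[k,4]/S/S,"ctr",P.mean(0),"sz",np.linalg.norm(P[1]-P[0]),np.linalg.norm(P[2]-P[1]),"ang",ang)
print("ring");rect(200,218,240,258,170,255,.034)
print("handle");rect(100,230,196,248,95,150,.03)
print("g",g[186:212,368:394][::2,::2])
print("screwtop")
for t in(120,140,160):rect(374,190,387,206,t,255,.113)
for n,u,v,z in(("jar",247,92,.098),("vial",502,120,.075),("tin",477,271,.03),("red",424,373,.113)):print(n,ray(c,u,v,z))
for p in((369,166),(411,179),(346,225),(394,236)):print(ray(c,*p,.01))
s=state();M=R.from_rotvec(s["tcp_rot"]).as_matrix();print(M)
```

```text
ring
394.6875 ctr [0.5182 0.164  0.034 ] sz 0.05839108992292891 0.056079909432206976 ang -47.32107011400057
handle
1085.5625 ctr [0.5179 0.2993 0.03  ] sz 0.1840113354756884 0.034170536052183356 ang -90.43128967350495
7.578125 ctr [0.5015 0.2152 0.03  ] sz 0.011487918677413202 0.002625999204508898 ang -90.41578797012842
3.328125 ctr [0.5008 0.228  0.03  ] sz 0.0009550635869339537 0.01125047694346681 ang 0.089528908297675
g [[230 231 230 228 227 226 227 226 225 224 225 224 224]
 [235 232 228 219 193 137 125 172 199 225 221 222 222]
 [239 240 224 120 107  99 141 107 108 190 231 225 221]
 [240 227 118 115 102 147 231 149 108 110 166 221 204]
 [242 157 111 101 156 229 226 229 141 103 132 243 238]
 [245 114 111 171 232 226 225 225 228 140 105 234 239]
 [245 106  80 127 215 226 225 226 224 125 109 236 239]
 [245 108 104  77 130 219 228 221 123  65 104 238 239]
 [246 145 115 119  73 137 211 117  66 109  97 240 239]
 [148 137 104 117 119  66  99  63  92 107 228 240 239]
 [137 128 122  90 118 108  63 117 110 208 242 239 239]
 [235 133 138 131  99 100  94  92 102 163 200 232 242]
 [229 230 220
[... 405 characters left out ...]
113 ] sz 0.01783613871732141 0.01803218286948941 ang -46.024509304402905
1.515625 ctr [ 0.5971 -0.1488  0.113 ] sz 0.0021875687919727022 0.0021963437033583415 ang -90.46899469290334
86.171875 ctr [ 0.5857 -0.1381  0.113 ] sz 0.016815007139266685 0.017046022934923362 ang -46.80495166512329
0.9375 ctr [ 0.5973 -0.1492  0.113 ] sz 0.0015312887233755806 0.0017571008285365908 ang -90.46899469290368
jar [0.7777 0.0967 0.098 ]
vial [ 0.7286 -0.3662  0.075 ]
tin [ 0.4515 -0.3284  0.03  ]
red [ 0.279  -0.2116  0.113 ]
[ 0.6568 -0.1268  0.01  ]
[ 0.6307 -0.2084  0.01  ]
[ 0.5419 -0.081   0.01  ]
[ 0.5198 -0.174   0.01  ]
[[ 0.0001 -0.9242  0.3818]
 [ 0.0001  0.3818  0.9242]
 [-1.     -0.      0.0001]]
```

```bash
python3 -m handwheel '[0,28,-30,0,0,0,-6.8,0,28,-30,0,0,0,-6.8,0,28,-30,0,0,0,-6.8,0,28,-30,0,0,0,-6.8,0,28,-30,0,0,0,-6.8]' 30; python3 -m handwheel '[0,28,-30,0,0,0,-6.8,0,28,-30,0,0,0,-6.8,0,28,-30,0,0,0,-6.8,0,28,-30,-40,0,0,-6.8,0,27,-31,-40,0,0,-6.8,0,0,0,-20,0,0,0,0,0,0,0,0,0,0]'; python3 -c "
from h import *
from scipy.spatial.transform import Rotation as R
s=state();print(s,R.from_rotvec(s['tcp_rot']).as_matrix())"
```

```text
clock: 1.45
tool_pos: [0.3796, 0.4264, 0.2148]
tcp_rot: [-0.455, 1.522, 0.455]
contact_force: [-0.1, -0.1, 0.7]
grip_width: 0.095
clock: 2.15
tool_pos: [0.51, 0.2831, 0.1223]
tcp_rot: [0.006, 1.575, -0.009]
contact_force: [-0.0, 0.4, -0.8]
grip_width: 0.0949
{'clock': 2.15, 'joint_positions': array([3.93550015e-01, 5.41467563e-01, 1.75627385e+00, 9.35612456e-07,
       8.48569386e-01, 4.03098195e-01]), 'dq': array([ 0.03206547, -0.05295952, -0.04129149,  0.00046179,  0.05407615,
       -0.00832473]), 'joint_efforts': array([-1.61196191e+00, -5.78344703e+01, -2.04361153e+01,  1.06963509e-02,
       -7.10287280e-01,  9.93299671e-02]), 'tool_pos': array([0.51002955, 0.28312483, 0.12234599]), 'tcp_rot': array([ 0.00606638,  1.57513189, -0.00894172]), 'contact_force': array([-0.0170122 ,  0.35536608, -0.8139241 ]), 'moment': array([-0.08474954,  0.05138671, -0.05201484]), 'grip_width': 0.09490069909524951} [[-0.00435771  0.00954462  0.99994495]
 [-0.00180861  0.99995274 -0.00955258]
 [-0.99998887 -0.00185014 -0.00434024]]
```

```bash
python3 -m handwheel '[0,4,-3,-40,0,0,0,0,4,-3,-40,0,0,0,0,0,0,-15,0,0,0,0,0,0,0,0,0,0,0,0,0,0,0,0,0]'; python3 -c "
from h import *
from scipy.spatial.transform import Rotation as R
s=state();print(R.from_rotvec(s['tcp_rot']).as_matrix())
c=grab_frame('top');save('t2.png',c['frame'][130:340,60:300],3)"
```

```text
clock: 2.65
tool_pos: [0.519, 0.2793, 0.0313]
tcp_rot: [0.006, 1.569, -0.005]
contact_force: [-0.3, 0.2, 1.0]
grip_width: 0.0953
[[ 1.46492631e-03  6.70970658e-03  9.99976417e-01]
 [ 5.63104072e-04  9.99977326e-01 -6.71053761e-03]
 [-9.99998768e-01  5.72921236e-04  1.46111483e-03]]
```

View pics/t2.png

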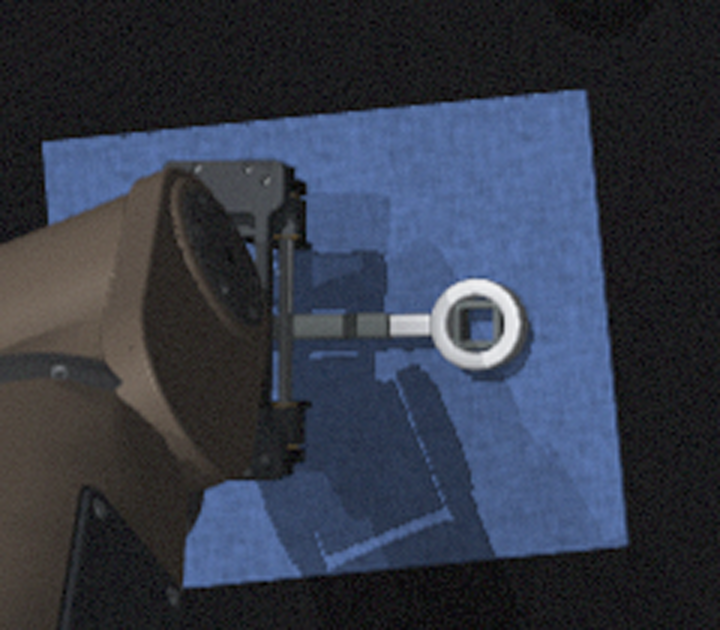

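The open jaws straddle the handle, with the head free at crop pixel (478,325). I'll descend, grip and lift.

```bash
python3 -m handwheel '[0,-1,-2,-16,0,0,0,0,0,0,-8,0,0,0,0,0,0,0,0,0,0,0,0,0,0,0,0,0]' 50;  python3 -m handwheel '[1,0,0,0,0,0,0,1,0,0,0,0,0,0,1,0,0,0,0,0,0,1,0,0,0,0,0,0,1,0,0,0,0,0,0,1,0,0,0,0,0,0,1,0,0,0,0,0,0,1,0,0,0,0,0,0]' 50; python3 -m handwheel '[1,0,0,10,0,0,0,1,0,0,30,0,0,0,1,0,0,40,0,0,0,1,0,0,40,0,0,0,1,0,0,40,0,0,0,1,0,0,0,0,0,0,1,0,0,0,0,0,0]'; python3 -c "
from h import *
print(state())"
```

```text
clock: 3.1
tool_pos: [0.5179, 0.2767, 0.0067]
tcp_rot: [0.006, 1.57, -0.006]
contact_force: [-0.3, 0.0, -0.5]
grip_width: 0.0949
clock: 3.9
tool_pos: [0.5176, 0.2765, 0.0058]
tcp_rot: [0.006, 1.571, -0.006]
contact_force: [0.4, -0.7, -0.3]
grip_width: 0.0364
clock: 4.6
tool_pos: [0.5176, 0.2765, 0.167]
tcp_rot: [0.007, 1.569, -0.006]
contact_force: [0.7, 0.3, -0.3]
grip_width: 0.0001
{'clock': 4.6, 'joint_positions': array([ 3.78108213e-01,  4.87940576e-01,  1.71010246e+00, -8.99505376e-05,
        9.41429527e-01,  3.85944890e-01]), 'dq': array([-4.23988340e-05,  4.11644847e-02,  2.63979558e-02, -4.22430907e-04,
       -9.78398148e-03, -8.51491465e-05]), 'joint_efforts': array([ 6.29996555e-02, -6.12539077e+01, -2.46237981e+01,  7.92285148e-02,
        1.26575246e-01,  1.79288701e-03]), 'tool_pos': array([0.51763044, 0.27650096, 0.1670362 ]), 'tcp_rot': array([ 0.00667929,  1.56879321, -0.00554415]), 'contact_force': array([ 0.6685733 ,  0.30748202, -0.29018582]), 'moment': array([-0.11338629,  0.0672838 , -0.04083838]), 'grip_width': 0.00010133444674958211}
```

The fingers were slower than I allowed and missed the handle. I'll reopen, go back down, and wait for a full close this time.

```bash
python3 -m handwheel '[0,0,0,0,0,0,0,0,0,0,0,0,0,0,0,0,0,0,0,0,0,0,0,0,0,0,0,0,0,0,0,0,0,0,0,0,0,0,0,0,0,0,0,0,0,0,0,0,0,0,0,0,0,0,0,0]'; python3 -c "
from h import *
c=grab_frame('top');g=c['frame']
print([d for d in find_in('wrench_head','top')][:1]);save('t2b.png',g)"; python3 -m handwheel '[0,0,0,0,0,0,0,0,0,0,0,0,0,0,0,0,0,0,0,0,0,0,0,0,0,0,0,0,0,0,0,0,0,0,0,0,0,0,-40,0,0,0,0,0,0,-40,0,0,0,0,0,0,-40,0,0,0]'
```

```text
clock: 5.4
tool_pos: [0.5176, 0.2765, 0.1659]
tcp_rot: [0.006, 1.571, -0.006]
contact_force: [-0.2, 1.7, 1.1]
grip_width: 0.0588
[{'extent': [127.5, 223.7, 235.4, 251.4], 'confidence': 0.6}]
clock: 6.3
tool_pos: [0.5177, 0.2765, 0.0449]
tcp_rot: [0.007, 1.57, -0.006]
contact_force: [-0.3, 0.1, -0.2]
grip_width: 0.0951
```

Ring position is unchanged (right edge at pixel 235), so the wrench was not moved.

```bash
python3 -m handwheel '[0,0,0,-26,0,0,0,0,0,0,-12,0,0,0,0,0,0,0,0,0,0,1,0,0,0,0,0,0,1,0,0,0,0,0,0,1,0,0,0,0,0,0,1,0,0,0,0,0,0,1,0,0,0,0,0,0]' 50;  python3 -m handwheel '[1,0,0,0,0,0,0,1,0,0,0,0,0,0,1,0,0,0,0,0,0,1,0,0,0,0,0,0,1,0,0,0,0,0,0,1,0,0,0,0,0,0,1,0,0,0,0,0,0,1,0,0,0,0,0,0]' 50; python3 -c "
from h import *
print(state())"
```

```text
clock: 7.1
tool_pos: [0.5178, 0.2765, 0.0084]
tcp_rot: [0.006, 1.57, -0.006]
contact_force: [-0.5, -0.5, 0.3]
grip_width: 0.0601
clock: 7.9
tool_pos: [0.5176, 0.2765, 0.0079]
tcp_rot: [0.006, 1.571, -0.006]
contact_force: [-0.3, 0.7, -1.0]
grip_width: 0.0159
{'clock': 7.9, 'joint_positions': array([3.78037823e-01, 7.11050419e-01, 1.82051849e+00, 9.97373106e-06,
       6.09976258e-01, 3.86040490e-01]), 'dq': array([ 0.00137792, -0.00085739, -0.00075176, -0.00130384,  0.00136284,
        0.00129619]), 'joint_efforts': array([-1.56247983e-02, -6.42141151e+01, -1.50391763e+01, -7.87282339e-02,
        1.89556286e-02, -1.15378944e-01]), 'tool_pos': array([0.51760962, 0.27647146, 0.00787755]), 'tcp_rot': array([ 0.00630973,  1.57074523, -0.00627359]), 'contact_force': array([-0.31112394,  0.73727061, -1.0359657 ]), 'moment': array([-0.00699233,  0.00405278, -0.16545068]), 'grip_width': 0.015915032486538767}
```

```bash
python3 -m handwheel '[1,0,0,10,0,0,0,1,0,0,30,0,0,0,1,0,0,35,0,0,0,1,0,0,35,0,0,0,1,0,-10,33,0,0,3,1,-1,-30,0,0,0,5,1,-1,-30,0,0,0,5]';python3 -m handwheel '[1,-1,-36,0,0,0,5,1,-1,-36,0,0,0,5,1,-1,-36,0,0,0,5,1,-1,-36,0,0,0,5,1,-1,-36,0,0,0,5,1,-2,-36,0,0,0,5,1,-2,-28,0,0,0,4,1,0,-16,0,0,0,1.7]';python3 -m handwheel '[1,0,0,0,0,0,0,1,0,0,0,0,0,0]'; python3 -c "
from h import *
from scipy.spatial.transform import Rotation as R
s=state();M=R.from_rotvec(s['tcp_rot']).as_matrix();print(s,M)
print('jaw',np.degrees(np.arctan2(M[1,2],M[0,2])))
c=grab_frame('top');save('t3.png',c['frame'][150:290,270:430],4)"
```

```text
clock: 8.6
tool_pos: [0.5154, 0.2061, 0.1524]
tcp_rot: [-0.176, 1.562, 0.176]
contact_force: [0.4, -0.8, -3.8]
grip_width: 0.0159
clock: 9.4
tool_pos: [0.5059, -0.0554, 0.1513]
tcp_rot: [-0.659, 1.469, 0.659]
contact_force: [0.2, -0.4, -2.8]
grip_width: 0.0156
clock: 9.6
tool_pos: [0.5063, -0.0534, 0.1511]
tcp_rot: [-0.656, 1.469, 0.657]
contact_force: [-0.4, 1.0, -3.0]
grip_width: 0.0156
{'clock': 9.6, 'joint_positions': array([-2.34982788e-01,  4.09893052e-01,  1.91181184e+00,  2.65209574e-04,
        8.20321463e-01, -1.07574665e+00]), 'dq': array([ 0.02364397,  0.00094108,  0.00143307,  0.00157524, -0.00518458,
        0.00312902]), 'joint_efforts': array([ -1.29155584, -52.08564878, -21.6014117 ,  -0.11719655,
        -0.0921196 ,  -0.14350757]), 'tool_pos': array([ 0.50627373, -0.05338828,  0.15108982]), 'tcp_rot': array([-0.65630396,  1.46943141,  0.65697676]), 'contact_force': array([-0.39546529,  1.0071218 , -2.96732365]), 'moment': array([0.10887745, 0.15579011, 0.01017128]), 'grip_width': 0.015642336553272317} [[-3.76602728e-04 -7.45032001e-01  6.67028616e-01]
 [ 2.89606899e-04  6.67028554e-01  7.45032096e-01]
 [-9.99999887e-01  4.73757209e-04 -3.54383652e-05]]
jaw 48.16185583048167
```

View pics/t3.png

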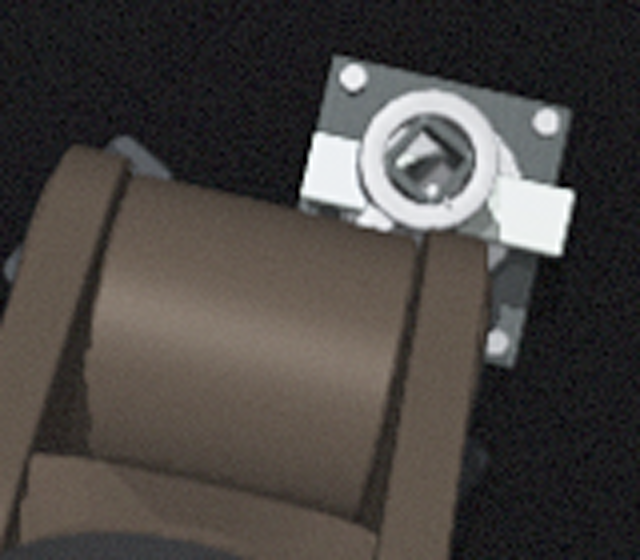

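The crop shows the ring centred at crop (428,159), full-frame (376.6,189.4), over the screw. I'd turned it 5° too far. Next: the correction.

Run:
```python
from h import *
np.set_printoptions(precision=4,suppress=True)
c=grab_frame("top");s=state();tp=s["tool_pos"];f=c["frame"]
h=ray(c,270+(428+.5)/4-.5,150+(159.5)/4-.5,tp[2]+.026);print("head",h)
x=find_in("wrench_head","top");print(x[:2])
for d in find_in("screw_seat","top"):print(d)
d=h[:2]-tp[:2];print("vec head-tcp",d,np.hypot(*d),"handle dir",np.degrees(np.arctan2(-d[1],-d[0])))
# target: head at screw with handle 133.3
L=np.hypot(*d);S=np.array([.5857,-.138])
a=np.radians(133.3);print("target tcp",S+.115*np.array([np.cos(a),np.sin(a)]),"now",tp)
g=cv2.cvtColor(f,cv2.COLOR_RGB2GRAY)[165:215,350:405];m=cv2.resize(g,None,fx=6,fy=6,interpolation=cv2.INTER_CUBIC)
print(cv2.HoughCircles(cv2.GaussianBlur(m,(0,0),2),cv2.HOUGH_GRADIENT_ALT,1.5,30,param1=150,param2=.6,minRadius=80,maxRadius=130))
```

```text
head [ 0.591  -0.1275  0.177 ]
[{'extent': [357.4, 171.8, 394.6, 206.3], 'confidence': 0.95}]
{'extent': [413.2, 362.7, 434.9, 382.8], 'confidence': 0.53}
vec head-tcp [ 0.0846 -0.0748] 0.11289456228593363 handle dir 138.53171794877272
target tcp [ 0.5068 -0.0543] now [ 0.5064 -0.0528  0.151 ]
None
```

```bash
python3 -m handwheel '[1,1.4,-2.8,-10,0,0,-4.9,1,0,0,-15,0,0,0,1,0,0,-8,0,0,0,1,0,0,0,0,0,0]'; python3 -m handwheel '[1,0,0,-3,0,0,0,1,0,0,-3,0,0,0,1,0,0,0,0,0,0]';python3 -c "
from h import *
from scipy.spatial.transform import Rotation as R
s=state();M=R.from_rotvec(s['tcp_rot']).as_matrix();print(s['moment'],M)
print('jaw',np.degrees(np.arctan2(M[1,2],M[0,2])))
c=grab_frame('top');x=find_in('wrench_head','top');print(x[:1])
save('t4.png',c['frame'][165:215,345:415],9)"
```

```text
clock: 10.2
tool_pos: [0.5075, -0.0557, 0.117]
tcp_rot: [-0.592, 1.49, 0.593]
contact_force: [0.3, -0.2, -3.2]
grip_width: 0.0157
clock: 10.5
tool_pos: [0.508, -0.0563, 0.1119]
tcp_rot: [-0.592, 1.488, 0.592]
contact_force: [0.3, -0.7, -3.5]
grip_width: 0.0158
[0.11767664 0.15050711 0.03697355] [[ 6.92805224e-05 -6.86556827e-01  7.27076143e-01]
 [ 6.68225151e-05  7.27076147e-01  6.86556824e-01]
 [-9.99999995e-01  1.02004113e-06  9.62496693e-05]]
jaw 43.358166105491534
[{'extent': [359.3, 180.5, 401.6, 212.2], 'confidence': 0.7}]
```

View pics/t4.png

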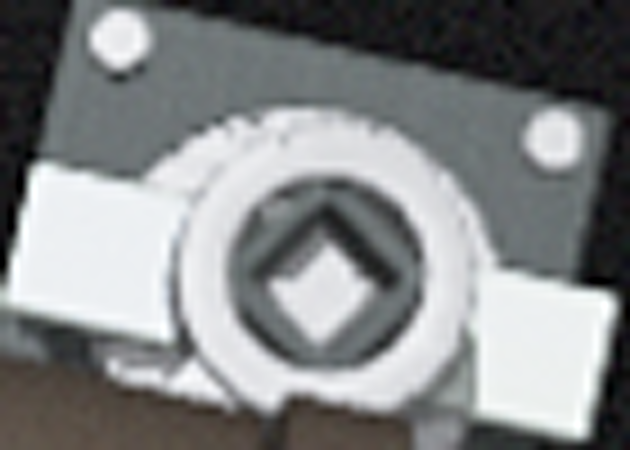

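Hole and screw head line up in angle; allowing for parallax, the head sits about 1 mm too far towards +y. I'll correct that and lower gently.

```bash
python3 -m handwheel '[1,0,-0.8,-2,0,0,0,1,0,0,-2,0,0,0,1,0,0,0,0,0,0]';python3 -m handwheel '[1,0,0,-2,0,0,0,1,0,0,0,0,0,0]';python3 -m handwheel '[1,0,0,-2,0,0,0,1,0,0,0,0,0,0]';python3 -m handwheel '[1,0,0,-2,0,0,0,1,0,0,0,0,0,0]'; python3 -c "
from h import *
s=state();print(s['moment'])"
```

```text
clock: 10.9
tool_pos: [0.5079, -0.0572, 0.1077]
tcp_rot: [-0.591, 1.489, 0.592]
contact_force: [-0.2, 0.4, -2.4]
grip_width: 0.0155
clock: 11.1
tool_pos: [0.5079, -0.0571, 0.1057]
tcp_rot: [-0.592, 1.489, 0.592]
contact_force: [-0.0, 0.1, -3.7]
grip_width: 0.0158
clock: 11.3
tool_pos: [0.5079, -0.0571, 0.1037]
tcp_rot: [-0.591, 1.489, 0.592]
contact_force: [0.1, 0.1, -3.9]
grip_width: 0.0156
clock: 11.5
tool_pos: [0.5079, -0.0571, 0.1017]
tcp_rot: [-0.592, 1.489, 0.592]
contact_force: [-0.2, -0.3, -2.9]
grip_width: 0.0161
[0.16709871 0.15360905 0.01143049]
```

```bash
cat > arc.py <<'E'
import sys,json
from h import *
# arc.py start_deg step n L : rows round C
a,st,n,L=map(float,sys.argv[1:5]);out=[];pe=np.zeros(2);th=a
for i in range(int(n)):
    u=lambda t:L*1000*np.array([np.cos(np.radians(t)),np.sin(np.radians(t))])
    want=u(a+st*(i+1))-u(a);d=np.round(want-pe,1);pe+=d
    out+=[1,d[0],d[1],0,0,0,st]
for i in range(0,len(out),56):print(json.dumps([int(x) if x==int(x) else x for x in map(float,out[i:i+56])]).replace(" ",""))
E
cat > tq.py <<'E'
from h import *
from scipy.spatial.transform import Rotation as R
s=state();M=R.from_rotvec(s['tcp_rot']).as_matrix();t=np.degrees(np.arctan2(M[1,2],M[0,2]))+90
r=np.radians(t);n=np.array([-np.sin(r),np.cos(r)]);e=np.array([np.cos(r),np.sin(r)]);F=s['contact_force'];p=s['tool_pos']
print("t %.2f handle %.1f C %s z %.4f Fz %.1f Frad %.1f Ftan %.1f Mz %.2f  cw torque %.2f"%(s['clock'],t,np.round(p[:2]-.1135*e,4),p[2],F[2],F[:2]@e,F[:2]@n,s['moment'][2],F[:2]@n*.1135+s['moment'][2]))
E
python3 -m handwheel '[1,0,0,-1,0,0,0,1,0,0,0,0,0,0]';python3 -m handwheel '[1,0,0,-0.5,0,0,0,1,0,0,0,0,0,0]'; python3 tq.py; python3 arc.py 133.4 -5 8 .1135;python3 arc.py 93.4 -5 8 .1135;python3 arc.py 53.4 -5 4 .1135
```

```text
clock: 11.7
tool_pos: [0.5081, -0.0571, 0.1009]
tcp_rot: [-0.592, 1.488, 0.592]
contact_force: [-0.1, -0.7, -2.9]
grip_width: 0.0157
clock: 11.9
tool_pos: [0.5081, -0.0571, 0.1005]
tcp_rot: [-0.592, 1.488, 0.592]
contact_force: [-1.9, 0.7, 0.5]
grip_width: 0.0157
t 11.90 handle 133.4 C [ 0.586  -0.1396] z 0.1005 Fz 0.5 Frad 1.8 Ftan 0.9 Mz -0.01  cw torque 0.09
[1,7.5,6.5,0,0,0,-5,1,8,5.8,0,0,0,-5,1,8.5,5.1,0,0,0,-5,1,8.9,4.3,0,0,0,-5,1,9.3,3.5,0,0,0,-5,1,9.5,2.7,0,0,0,-5,1,9.7,1.9,0,0,0,-5,1,9.9,1,0,0,0,-5]
[1,9.9,0.2,0,0,0,-5,1,9.9,-0.8,0,0,0,-5,1,9.8,-1.5,0,0,0,-5,1,9.6,-2.4,0,0,0,-5,1,9.3,-3.3,0,0,0,-5,1,9.1,-4,0,0,0,-5,1,8.6,-4.8,0,0,0,-5,1,8.2,-5.6,0,0,0,-5]
[1,7.7,-6.2,0,0,0,-5,1,7.1,-6.9,0,0,0,-5,1,6.5,-7.5,0,0,0,-5,1,5.8,-8,0,0,0,-5]
```

The wrench is fully seated: Fz changed sign on contact, at the expected height. Driving stroke 1.

```bash
python3 -m handwheel '[1,7.5,6.5,0,0,0,-5,1,8,5.8,0,0,0,-5,1,8.5,5.1,0,0,0,-5,1,8.9,4.3,0,0,0,-5]' >/dev/null; python3 tq.py; python3 -m handwheel '[1,9.3,3.5,0,0,0,-5,1,9.5,2.7,0,0,0,-5,1,9.7,1.9,0,0,0,-5,1,9.9,1,0,0,0,-5]'>/dev/null; python3 tq.py
```

```text
t 12.30 handle 113.2 C [ 0.5852 -0.1394] z 0.1005 Fz 0.7 Frad 0.6 Ftan 4.3 Mz 0.23  cw torque 0.71
t 12.70 handle 93.2 C [ 0.5852 -0.1391] z 0.1004 Fz 2.1 Frad 1.8 Ftan 4.0 Mz 0.15  cw torque 0.61
```

```bash
python3 -m handwheel '[1,9.9,0.2,0,0,0,-5,1,9.9,-0.8,0,0,0,-5,1,9.8,-1.5,0,0,0,-5,1,9.6,-2.4,0,0,0,-5]' >/dev/null; python3 tq.py; python3 -m handwheel '[1,9.3,-3.3,0,0,0,-5,1,9.1,-4,0,0,0,-5,1,8.6,-4.8,0,0,0,-5,1,8.2,-5.6,0,0,0,-5]'>/dev/null; python3 tq.py;  python3 arc.py 53.4 5 8 .1135;python3 arc.py 93.4 5 8 .1135
```

```text
t 13.10 handle 73.2 C [ 0.5854 -0.1389] z 0.1004 Fz 1.6 Frad 1.3 Ftan 4.1 Mz 0.13  cw torque 0.59
t 13.50 handle 53.2 C [ 0.5856 -0.1388] z 0.1004 Fz 0.8 Frad 0.5 Ftan 3.9 Mz 0.02  cw torque 0.46
[1,-8.2,5.6,0,0,0,5,1,-8.7,4.8,0,0,0,5,1,-9,4,0,0,0,5,1,-9.3,3.2,0,0,0,5,1,-9.6,2.5,0,0,0,5,1,-9.8,1.5,0,0,0,5,1,-9.9,0.7,0,0,0,5,1,-9.9,-0.1,0,0,0,5]
[1,-9.8,-1,0,0,0,5,1,-9.8,-1.9,0,0,0,5,1,-9.5,-2.7,0,0,0,5,1,-9.2,-3.5,0,0,0,5,1,-9,-4.4,0,0,0,5,1,-8.4,-5,0,0,0,5,1,-8.1,-5.9,0,0,0,5,1,-7.5,-6.4,0,0,0,5]
```

Now the return stroke, letting it slip. After that comes driving stroke 2, reading as it goes.

```bash
python3 -m handwheel '[1,-8.2,5.6,0,0,0,5,1,-8.7,4.8,0,0,0,5,1,-9,4,0,0,0,5,1,-9.3,3.2,0,0,0,5,1,-9.6,2.5,0,0,0,5,1,-9.8,1.5,0,0,0,5,1,-9.9,0.7,0,0,0,5,1,-9.9,-0.1,0,0,0,5]' >/dev/null; python3 tq.py; python3 -m handwheel '[1,-9.8,-1,0,0,0,5,1,-9.8,-1.9,0,0,0,5,1,-9.5,-2.7,0,0,0,5,1,-9.2,-3.5,0,0,0,5,1,-9,-4.4,0,0,0,5,1,-8.4,-5,0,0,0,5,1,-8.1,-5.9,0,0,0,5,1,-7.5,-6.4,0,0,0,5]'>/dev/null; python3 tq.py
python3 -m handwheel '[1,7.5,6.5,0,0,0,-5,1,8,5.8,0,0,0,-5,1,8.5,5.1,0,0,0,-5,1,8.9,4.3,0,0,0,-5]' >/dev/null; python3 tq.py; python3 -m handwheel '[1,9.3,3.5,0,0,0,-5,1,9.5,2.7,0,0,0,-5,1,9.7,1.9,0,0,0,-5,1,9.9,1,0,0,0,-5]'>/dev/null; python3 tq.py
```

```text
t 14.30 handle 93.5 C [ 0.586  -0.1391] z 0.1006 Fz -0.1 Frad 1.7 Ftan 0.8 Mz -0.21  cw torque -0.11
t 15.10 handle 133.6 C [ 0.5859 -0.1393] z 0.1006 Fz 0.0 Frad 1.2 Ftan -1.3 Mz -0.06  cw torque -0.20
t 15.50 handle 113.1 C [ 0.5857 -0.1395] z 0.1006 Fz -0.2 Frad 4.3 Ftan 1.1 Mz -0.05  cw torque 0.08
t 15.90 handle 93.2 C [ 0.5853 -0.1391] z 0.1004 Fz 1.5 Frad 1.0 Ftan 3.8 Mz 0.13  cw torque 0.56
```

```bash
python3 -m handwheel '[1,9.9,0.2,0,0,0,-5,1,9.9,-0.8,0,0,0,-5,1,9.8,-1.5,0,0,0,-5,1,9.6,-2.4,0,0,0,-5]' >/dev/null; python3 tq.py; python3 -m handwheel '[1,9.3,-3.3,0,0,0,-5,1,9.1,-4,0,0,0,-5]'>/dev/null; python3 tq.py; python3 -m handwheel '[1,8.6,-4.8,0,0,0,-5,1,8.2,-5.6,0,0,0,-5]'>/dev/null; python3 tq.py
```

```text
t 16.30 handle 73.2 C [ 0.5854 -0.1389] z 0.1004 Fz 1.0 Frad 1.5 Ftan 3.9 Mz 0.12  cw torque 0.56
t 16.50 handle 63.2 C [ 0.5855 -0.1388] z 0.1004 Fz 0.7 Frad 1.4 Ftan 5.1 Mz 0.10  cw torque 0.67
t 16.70 handle 53.2 C [ 0.5856 -0.1387] z 0.1004 Fz 0.8 Frad 0.8 Ftan 4.7 Mz 0.04  cw torque 0.58
```

```bash
python3 -m handwheel '[1,-8.2,5.6,0,0,0,5,1,-8.7,4.8,0,0,0,5,1,-9,4,0,0,0,5,1,-9.3,3.2,0,0,0,5,1,-9.6,2.5,0,0,0,5,1,-9.8,1.5,0,0,0,5,1,-9.9,0.7,0,0,0,5,1,-9.9,-0.1,0,0,0,5]' >/dev/null; python3 tq.py; python3 -m handwheel '[1,-9.8,-1,0,0,0,5,1,-9.8,-1.9,0,0,0,5,1,-9.5,-2.7,0,0,0,5,1,-9.2,-3.5,0,0,0,5,1,-9,-4.4,0,0,0,5,1,-8.4,-5,0,0,0,5,1,-8.1,-5.9,0,0,0,5,1,-7.5,-6.4,0,0,0,5]'>/dev/null; python3 tq.py
python3 -m handwheel '[1,7.5,6.5,0,0,0,-5,1,8,5.8,0,0,0,-5,1,8.5,5.1,0,0,0,-5,1,8.9,4.3,0,0,0,-5]' >/dev/null; python3 tq.py; python3 -m handwheel '[1,9.3,3.5,0,0,0,-5,1,9.5,2.7,0,0,0,-5]'>/dev/null; python3 tq.py; python3 -m handwheel '[1,9.7,1.9,0,0,0,-5,1,9.9,1,0,0,0,-5]'>/dev/null; python3 tq.py
```

```text
t 17.50 handle 93.5 C [ 0.586  -0.1391] z 0.1006 Fz -0.1 Frad 1.6 Ftan 1.5 Mz -0.13  cw torque 0.03
t 18.30 handle 133.6 C [ 0.5859 -0.1393] z 0.1006 Fz -0.4 Frad 1.1 Ftan -1.3 Mz -0.05  cw torque -0.20
t 18.70 handle 113.2 C [ 0.5856 -0.1393] z 0.1006 Fz -0.4 Frad 0.6 Ftan 1.4 Mz -0.05  cw torque 0.10
t 18.90 handle 103.2 C [ 0.5852 -0.1393] z 0.1004 Fz 0.6 Frad 1.9 Ftan 4.7 Mz 0.19  cw torque 0.72
t 19.10 handle 93.2 C [ 0.5851 -0.1392] z 0.1004 Fz 1.3 Frad 1.6 Ftan 3.8 Mz 0.25  cw torque 0.69
```

```bash
python3 -m handwheel '[1,9.9,0.2,0,0,0,-5,1,9.9,-0.8,0,0,0,-5]' >/dev/null; python3 tq.py; python3 -m handwheel '[1,9.8,-1.5,0,0,0,-5]' >/dev/null; python3 tq.py
```

```text
t 19.30 handle 83.2 C [ 0.585 -0.139] z 0.1004 Fz 2.7 Frad 2.3 Ftan 7.0 Mz 0.31  cw torque 1.10
t 19.40 handle 78.2 C [ 0.5849 -0.1389] z 0.1004 Fz 2.6 Frad 1.2 Ftan 6.1 Mz 0.33  cw torque 1.02
```

```bash
python3 -m handwheel '[1,9.6,-2.4,0,0,0,-5]' >/dev/null; python3 tq.py; python3 -m handwheel '[1,9.3,-3.3,0,0,0,-5]'>/dev/null; python3 tq.py
```

```text
t 19.50 handle 73.2 C [ 0.5849 -0.1387] z 0.1004 Fz 3.7 Frad 0.7 Ftan 7.9 Mz 0.27  cw torque 1.17
t 19.60 handle 68.2 C [ 0.5849 -0.1386] z 0.1004 Fz 2.6 Frad 2.5 Ftan 8.3 Mz 0.39  cw torque 1.34
```

Torque climbed steadily through 1.0, 1.17 and 1.34 (a smoothed line gives about 1.3 N m; free turning averaged 0.61). I'm stopping here and swinging back until slack.

```bash
python3 -m handwheel '[1,-9.3,3.2,0,0,0,5,1,-9.6,2.5,0,0,0,5,1,-9.8,1.5,0,0,0,5,1,-9.9,0.7,0,0,0,5,1,-9.9,-0.1,0,0,0,5,1,-9.8,-1,0,0,0,5]' >/dev/null; python3 tq.py; python3 -m handwheel '[1,-9.8,-1.9,0,0,0,5,1,-9.5,-2.7,0,0,0,5,1,-9.2,-3.5,0,0,0,5,1,0,0,0,0,0,0]'>/dev/null; python3 tq.py; python3 -m handwheel '[1,0,0,2,0,0,0,1,0,0,0,0,0,0]'>/dev/null; python3 tq.py
```

```text
t 20.20 handle 98.5 C [ 0.586  -0.1391] z 0.1007 Fz 1.0 Frad 1.7 Ftan 0.3 Mz -0.28  cw torque -0.24
t 20.60 handle 113.4 C [ 0.5855 -0.1396] z 0.1007 Fz 2.0 Frad 4.7 Ftan -0.8 Mz 0.04  cw torque -0.05
t 20.80 handle 113.2 C [ 0.5859 -0.1395] z 0.1023 Fz -3.8 Frad 1.6 Ftan 0.5 Mz -0.11  cw torque -0.06
```

```bash
python3 -m handwheel '[1,0,0,4,0,0,0,1,0,0,4,0,0,0,1,0,0,4,0,0,0,1,0,0,4,0,0,0,1,0,0,0,0,0,0]'; python3 tq.py; python3 -m handwheel '[1,0,0,10,0,0,0,1,0,0,20,0,0,0,1,-1,10,10,0,0,0,1,-2,25,0,0,0,-2,1,-2,30,0,0,0,-3,1,-2,30,0,0,0,-3,1,-2,30,0,0,0,-3,1,-2,30,0,0,0,-3]';python3 -m handwheel '[1,-3,30,0,0,0,-3,1,-3,30,0,0,0,-3,1,-3,30,0,0,0,-3,1,-3,30,0,0,0,-0.6,1,0,25,0,0,0,0,1,0,10,0,0,0,0,1,0,0,0,0,0,0]';python3 tq.py
```

```text
clock: 21.3
tool_pos: [0.5415, -0.0356, 0.1191]
tcp_rot: [-0.32, 1.546, 0.319]
contact_force: [-0.2, 0.4, -2.7]
grip_width: 0.0159
t 21.30 handle 113.4 C [ 0.5865 -0.1398] z 0.1191 Fz -2.7 Frad 0.5 Ftan -0.0 Mz -0.00  cw torque -0.00
clock: 22.1
tool_pos: [0.5296, 0.1214, 0.1588]
tcp_rot: [-0.126, 1.566, 0.127]
contact_force: [0.1, 0.2, -3.5]
grip_width: 0.0155
clock: 22.8
tool_pos: [0.5176, 0.2758, 0.1584]
tcp_rot: [0.002, 1.57, -0.002]
contact_force: [0.1, -0.6, -3.3]
grip_width: 0.0155
t 22.80 handle 89.9 C [0.5173 0.1623] z 0.1584 Fz -3.3 Frad -0.6 Ftan -0.1 Mz -0.03  cw torque -0.03
```

```bash
python3 -m handwheel '[1,0,0,-40,0,0,0,1,0,0,-40,0,0,0,1,0,0,-40,0,0,0,1,0,0,-20,0,0,0,1,0,0,-5,0,0,0,1,0,0,0,0,0,0]'; python3 -m handwheel '[1,0,0,-3,0,0,0,1,0,0,-2,0,0,0,1,0,0,0,0,0,0]'; python3 tq.py
```

```text
clock: 23.4
tool_pos: [0.5181, 0.2739, 0.0133]
tcp_rot: [0.004, 1.571, -0.004]
contact_force: [-0.5, -0.4, -4.6]
grip_width: 0.016
clock: 23.7
tool_pos: [0.5183, 0.2746, 0.0091]
tcp_rot: [0.004, 1.57, -0.003]
contact_force: [-0.6, 1.1, -3.7]
grip_width: 0.0157
t 23.70 handle 89.8 C [0.5178 0.1611] z 0.0091 Fz -3.7 Frad 1.1 Ftan 0.6 Mz 0.05  cw torque 0.12
```

```bash
python3 -m handwheel '[1,0,0,-1,0,0,0,1,0,0,0,0,0,0]';python3 -m handwheel '[1,0,0,-0.6,0,0,0,1,0,0,0,0,0,0]'; python3 tq.py
```

```text
clock: 23.9
tool_pos: [0.5182, 0.2747, 0.0078]
tcp_rot: [0.003, 1.57, -0.003]
contact_force: [-0.7, 0.7, 0.3]
grip_width: 0.0156
clock: 24.1
tool_pos: [0.5183, 0.2747, 0.0078]
tcp_rot: [0.003, 1.57, -0.003]
contact_force: [-2.3, -1.4, 8.4]
grip_width: 0.0161
t 24.10 handle 89.8 C [0.5178 0.1612] z 0.0078 Fz 8.4 Frad -1.4 Ftan 2.3 Mz -0.00  cw torque 0.26
```

Contact with the mat, so I'll release, lift straight up, and move clear of the cameras' view.

```bash
python3 -m handwheel '[1,0,0,0.5,0,0,0,0,0,0,0,0,0,0,0,0,0,0,0,0,0,0,0,0,0,0,0,0,0,0,0,0,0,0,0,0,0,0,0,0,0,0,0,0,0,0,0,0,0,0,0,0,0,0,0]';python3 -m handwheel '[0,0,0,0,0,0,0,0,0,0,0,0,0,0,0,0,0,10,0,0,0,0,0,0,40,0,0,0,0,0,0,40,0,0,0,0,0,0,40,0,0,0,0,0,0,40,0,0,0,0,0,0,30,0,0,0]';python3 -m handwheel '[0,-25,35,0,0,0,5,0,-25,35,0,0,0,5,0,-25,35,0,0,0,5,0,-25,35,0,0,0,5,0,-25,35,0,0,0,5,0,-25,35,0,0,0,5,0,-25,35,0,0,0,5,0,-25,20,0,0,0,5]';python3 -m handwheel '[0,0,0,0,0,0,0,0,0,0,0,0,0,0]'
python3 - <<'E'
from h import *
np.set_printoptions(precision=4,suppress=True)
for cam in("top","scene"):
    c=grab_frame(cam)
    for l in("wrench_head","steel_jar","vial","tin"):print(l,[(np.round(d["extent"]).astype(int).tolist(),round(d["confidence"],2)) for d in find_in(l,cam)][:1])
    if cam=="top":
        save("top_end.png",c["frame"],1.2);a=cv2.resize(c["frame"][160:245,335:420],(600,600),interpolation=cv2.INTER_CUBIC)
    else: save("scene_end.png",np.hstack([cv2.resize(cv2.imread("pics/scene0.png")[240:320,230:310,::-1],(380,380)),cv2.resize(c["frame"][240:320,230:310],(380,380))]))
E
```

```text
clock: 24.9
tool_pos: [0.5181, 0.2746, 0.2102]
tcp_rot: [0.004, 1.568, -0.003]
contact_force: [-1.1, 0.0, -0.6]
grip_width: 0.0743
clock: 25.7
tool_pos: [0.3165, 0.5415, 0.2074]
tcp_rot: [-0.546, 1.5, 0.547]
contact_force: [0.1, -0.3, 0.2]
grip_width: 0.0953
clock: 25.9
tool_pos: [0.3175, 0.5397, 0.2072]
tcp_rot: [-0.543, 1.501, 0.543]
contact_force: [0.3, 0.5, 0.1]
grip_width: 0.0953
wrench_head [([105, 224, 240, 252], 0.69)]
steel_jar [([225, 69, 273, 129], 0.94)]
vial [([480, 109, 515, 142], 0.94)]
tin [([438, 246, 510, 300], 0.74)]
wrench_head [([387, 241, 490, 266], 0.86)]
steel_jar [([376, 304, 424, 372], 0.62)]
vial [([138, 316, 166, 358], 0.56)]
tin [([160, 229, 217, 272], 0.63)]invalid input
```

View pics/top_end.png

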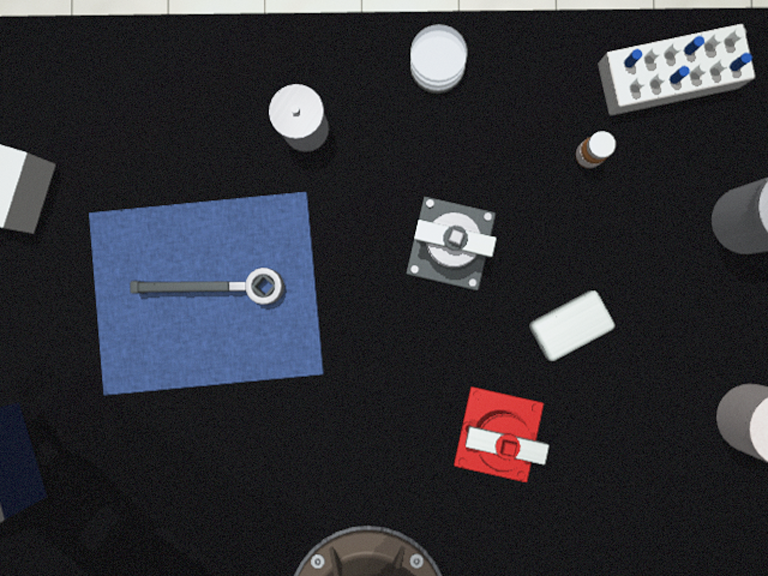

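View pics/scene_end.png

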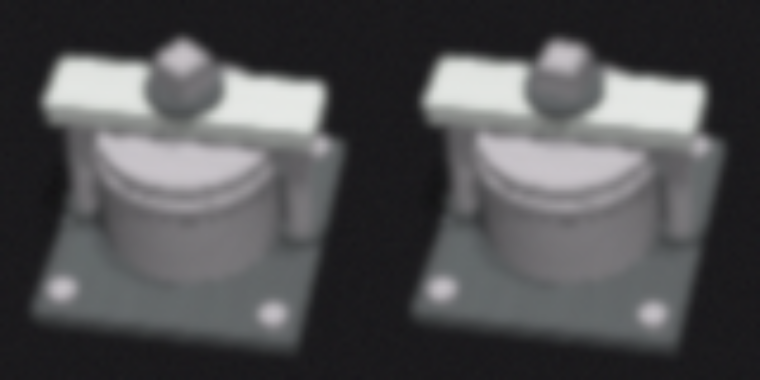

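The final top view shows the wrench flat on the mat in its old place and the jar, vial and tin unmoved. The side-by-side shows the screw turned. One row list was refused for a miscounted number, but the next call opened the fingers before lifting. Last, a sub-pixel check of the lid.

Run:
```python
from h import *
a=cv2.cvtColor(cv2.imread("pics/scene0.png"),cv2.COLOR_BGR2GRAY).astype(np.float32)
fs=[];
for i in range(4): c=grab_frame("scene");fs.append(cv2.cvtColor(c["frame"],cv2.COLOR_RGB2GRAY).astype(np.float32))
b=np.mean(fs,0)
def sh(n,v0,v1,u0,u1):
    A=a[v0:v1,u0:u1];B=b[v0:v1,u0:u1]
    gy,gx=np.gradient((A+B)/2);d=A-B
    G=np.c_[gx.ravel(),gy.ravel(),np.ones(d.size)];print(n,np.round(np.linalg.lstsq(G,d.ravel(),rcond=None)[0],3))
def p(x): return proj(c,x)
print("px per mm down",p([.62,-.14,.0725])-p([.62,-.14,.0715]))
sh("lid rim",268,286,253,288);sh("foot",288,314,240,300);sh("bar",251,262,242,260);sh("barR",255,266,284,298)
```

```text
px per mm down [-0.02425258 -0.34781175]
lid rim [-0.012  0.11  -0.292]
foot [ 0.002  0.    -0.013]
bar [0.008 0.002 0.007]
barR [-0.004 -0.001  0.028]
```

Run:
```python
from h import *
a=cv2.cvtColor(cv2.imread("pics/scene0.png"),cv2.COLOR_BGR2GRAY).astype(np.float32)
b=np.mean([cv2.cvtColor(grab_frame("scene")["frame"],cv2.COLOR_RGB2GRAY).astype(np.float32) for i in range(4)],0)
for u0,u1 in((258,268),(264,276),(272,282)):
  for v0,v1 in((275,281),(277,283),(279,286),(282,288)):
    A=a[v0:v1,u0:u1];B=b[v0:v1,u0:u1];gy,gx=np.gradient((a+b)/2);gy=gy[v0:v1,u0:u1];d=A-B
    G=np.c_[gy.ravel(),np.ones(d.size)];s=np.linalg.lstsq(G,d.ravel(),rcond=None)[0];print(u0,v0,round(s[0],3),round(float(np.abs(gy).mean()),1))
print(np.round(a[270:292,268]),np.round(b[270:292,268]))
```

```text
258 275 0.237 11.7
258 277 0.206 12.9
258 279 0.135 10.8
258 282 0.013 7.7
264 275 0.26 10.8
264 277 0.226 12.6
264 279 0.178 12.3
264 282 0.022 8.5
272 275 0.17 11.1
272 277 0.167 11.5
272 279 0.095 8.6
272 282 0.014 6.4
[169. 190. 195. 196. 197. 198. 198. 196. 186. 163. 136. 126. 141. 154.
 135. 110. 103. 107. 114. 118. 118. 117.] [162. 181. 193. 196. 197. 198. 198. 197. 191. 172. 141. 128. 142. 154.
 135. 110. 102. 107. 115. 118. 118. 118.]
```

The lid edge has dropped about 0.25 px, roughly 0.7 mm, which is what a seal squeezed at about 1.2 N m (sprung back to 0.7 mm) should show. Handing in.

```bash
python3 -c "
from station import job_done,state
print(state()['clock']);print(job_done())"
```

```text
26.8
the job is handed in; nothing more can be done
None
```

The clamp screw is tightened and the wrench is back flat on the mat. I handed the job in at 26.8 s of the 72 s allowed; no verdict comes back.

**What I did:** I gripped the wrench, seated it fully on the steel vessel's screw (not the red one), and drove three clockwise strokes with slipping returns. I then swung it back until slack, lifted it off and laid it down where it came from.

**Last checks:**
- **Torque:** free turning averaged 0.61 N m, and the last stroke rose steadily to a single reading of 1.34 N m (about 1.3 on a fitted line, readings noisy by roughly ±0.1). That is slightly above the 1.2 N m target and well under the 2 N m limit.
- **Lid:** it sits about 0.7 mm lower, from a shift of 0.17–0.26 px at the rim's top edge. That is rough, but it matches a seal squeezed to about 1.2 N m.
- **Bystanders:** jar, vial and tin are at the same pixels as at the start, within detector noise, and the wrench lies flat.

**What went wrong:**
- **First grasp:** it closed too late and missed the handle, without moving the wrench, and I repeated it.
- **Release:** one move was refused for a miscounted row list. The next one opened the fingers for 0.2 s before lifting, and the final picture shows the wrench unmoved by it.

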